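# Spin-check the plate turntable and stop it at its pointer

## Robot

A 6-joint arm with a two-finger parallel gripper is mounted at the origin on a cart in front of the work surface, level with it; the furniture and walls round the work are solid. World frame = base frame: x ahead of the robot, y to its left, z up, the work surface at z = 0. Lengths are in m, angles in degrees, forces in N, time in s.
With the tool pointing down it reaches from about 0.375 to 0.9 m from the base axis. Payload 3.1 kg.
Tool frame: the origin (TCP) lies at the very end of the fingers, on their centre line; the grasp point (between the pads) lies 19 mm behind it; z points along the fingers, y is the line along which they close (so a half turn about z gives the same grasp; the last joint's range is limited). The gripper opens to 87 mm and grips with 3 to 60 N. Pads are 19 mm wide; open, the fingers measure 117 mm over their backs; the gripper's body (75 mm by 190 mm) begins 51 mm behind the grasp point.
Start: joints at [59.272, 30.224, 82.088, -0, 67.689, -10.227], TCP at [0.219, 0.585, 0.223] pointing down, gripper open.
Joint ranges: [-176.69, 176.69], [-43.24, 126.21], [12.49, 139.97], [-82, 262], [0, 151.66], [-163.58, 163.58]. Speed limits (degrees/s): [159.86, 159.86, 180, 180, 180, 180].

## Interface

Orientations are given as a 3x3 rotation matrix whose columns are the frame's x, y, z axes.
In Python, from rig import * gives the robot as it stands.
- The arm moves only by the tool jog_arm, never from a script. Its arguments are lists of equal length, an entry for each row: "delta_pos": the shift along the world's x, y, z in cm, a list of three; "turn": the turn about the world's z in degrees; "grip": the closure, from 0 (fully open) to 1 (shut). In form: {"delta_pos": [[x, y, z], ...], "turn": [turn, ...], "grip": [grip, ...]}. A call has 1 to 12 rows; each row is the pose to reach, as a shift and turn from the pose commanded when the call began; what a row does not reach only later rows make up. A row lasts 1/8 s, in which the tool goes at most 62.5 mm and 10.7 degrees, less where a joint would pass 70% of its speed; a pose out of reach is approached as far as the arm can. A call with a gripper value outside its range is refused whole. The fingers move at their own pace and stop on an object; the grip force is fixed at half the most. Time passes only in rows, so rows that repeat a pose let the fingers close. It gives the time, the measured TCP pose, the force, the opening and the grip force at its end, in the units of the state.
- read_state(): the state, without advancing time (a new reading comes with each control period).
- capture(name): name is "side" or "top" or "wrist"; returns a dict with "color" (384x512x3 uint8, blue, green, red), "fovy" (degrees; the focal length in pixels is half the picture's height over the tangent of half this angle, whatever the lens; pixels are square), "cx", "cy" (the principal point, pixels), "k1" (the pictures are not rectified: a ray, as slopes to the right and down, at radius r is drawn at 1 + k1 r^2 times it, then the intrinsics apply), "camera_from_world" (4x4, takes a point from world to camera coordinates). Camera axes: x right, y up, looking along -z (the intrinsics and any distortion apply to the point x, -y, -z); pixel columns grow to the right and rows downward; lengths in m; the calibration is good to about 2 mm. A picture is of the moment at which its call begins. There is no depth.
- hand_in(): hands the job in; it is judged then, once.
The state is a dict: "time_s": time; "joint_positions": joint angles; "qvel": joint speeds; "tau": joint torques, N m; "position": TCP position; "tcp_rot": TCP orientation; "force": force on the tool from outside, world axes, zero at the start; "moment": the same for the moment, N m; "opening": opening from 0.0 (shut) to 1.0 (fully open); "grasp_force": force on a finger pad.
Only numpy, scipy, OpenCV 4.12 (cv2) and the standard library are available. Lean on these libraries where they do the work, as an engineer would, in place of code of your own. Each camera call takes 0.05 s, during which the arm holds its last target. There are 200 camera calls.

## Task

Get the plate turntable ready for streaking: flick its wheel with a fingertip by the black stud so that it spins by itself, and let it run untouched for at least one full turn to see that the bearing is free. Then brake it lightly with a fingertip so that it stops with the stud right in line with the fixed pointer; that must be its first stop (a few degrees of touching up is fine), and the program finishes while holding: a fingertip still rests on the wheel and keeps it there. Nothing is gripped or lifted: the dish stays untouched between its pins, and the beaker, the crucible and the timer stay where they are.

Things in the scene. Friction and masses are not known exactly. Their poses are not given: they have to be found in the camera images.
- turntable: hand-turned plate turntable; its round grey foot (152 mm across) is fixed to the bench. Origin: centre of the foot's underside, on the bench and on the wheel's upright axis; its own -x axis points from the wheel's axis to the pointer
- hub (a point): centre of the wheel's flat upper face, on its axis, 52 mm above the bench. The wheel is an aluminium disc 190 mm across, 14 mm thick, with a dark rubber rim, 0.5 to 0.8 kg, on a low-friction bearing that slows it by about 0.2 rad/s each second (2 to 3 turns from 2.5 rad/s). Three white pins, 7 mm thick and 9 mm tall, centres 35.5 mm from the axis, hold the dish
- pointer (a point): tip of the fixed pointer, a flat dark steel blade level with the wheel's face just outside the rim (top 54 mm above the bench; two screw heads on its back end reach 56 mm); tip 98 mm from the axis and pointing at it, back end 124 mm from the axis, 26 mm wide there, on a grey arm of the foot
- wheel (a joint): angle of the wheel, counter-clockwise from above positive, turning either way without limit and counting whole turns on: 0 (and every whole turn, 6.283) has the stud exactly in line with the pointer. It starts at rest with the stud on the far side from the pointer, 2.2 to 4.1 rad
- stud (a point): centre of the top of the black finger stud, an upright round post 14 mm thick standing 24 mm above the wheel's face (top 76 mm above the bench), its centre 80 mm from the wheel's axis; running into a stiff finger it rebounds a little
- mark (a point): the point where the top of the stud must stop: on the line from the axis to the pointer, 80 mm from the axis, 76 mm above the bench; fixed to the foot
- dish: loose petri dish, 60 mm across, 13 mm tall, standing on the middle of the wheel between the three white pins and turning with it; origin: centre of its underside. Not to be touched
- beaker: bystander: glass beaker, 56 mm across, 70 mm tall, standing beside the turntable; origin: centre of its underside
- crucible: bystander: white crucible, 39 mm across, 34 mm tall, standing on the other side of the turntable; origin: centre of its underside
- timer: bystander: flat white bench timer, 72 x 62 mm, 20 mm tall, lying at the front left; origin: centre of its underside
There are look-alikes about, which are no part of the job. Of the things that look like the turntable, the larger one is meant.

How it is judged (in metres and radians):
On the way, in this order (a step that is already met when the one before it is completed fails the run):
1. away from the pointer, the wheel spins by itself, untouched, at 1 rad/s or faster (a turn in about six seconds) ((velocity of joint wheel above 1 rad/s or velocity of joint wheel below -1 rad/s) and contact force between each of the arm, the fingers and turntable below 0.02 N and horizontal distance between stud and mark above 0.04 m), for 0.2 s.
2. running untouched, the stud goes past the pointer (horizontal distance between stud and mark below 0.025 m and (velocity of joint wheel above 0.4 rad/s or velocity of joint wheel below -0.4 rad/s) and contact force between each of the arm, the fingers and turntable below 0.02 N).
3. still running untouched, the stud goes through the side opposite the pointer (horizontal distance between stud and mark above 0.155 m and (velocity of joint wheel above 0.3 rad/s or velocity of joint wheel below -0.3 rad/s) and contact force between each of the arm, the fingers and turntable below 0.02 N).
At the end, for the whole second after the job is handed in: The wheel is at rest with the stud within 10 mm (7 degrees) of its place in line with the pointer, and a fingertip rests on it with 0.3 to 30 N; the dish sits between its pins, and the beaker, crucible and timer stand within 10 mm of where they stood (horizontal distance between stud and mark below 0.01 m and velocity of joint wheel between -0.03 and 0.03 rad/s and contact force between the fingers and turntable between 0.3 and 30 N and x of dish in the frame of turntable between -0.006 and 0.006 m and y of dish in the frame of turntable between -0.006 and 0.006 m and angle between dish's own z axis and vertical below 0.1 rad and distance of each of beaker, crucible, timer from where it was at the start of the episode below 0.01 m); the arm keeps its last pose, push and grip.
It fails at once if once the stud has gone past the pointer, the wheel comes to rest with the stud more than 40 mm (29 degrees) from its place at the pointer ((value of joint wheel above 6.85 rad or value of joint wheel below -0.57 rad) and velocity of joint wheel between -0.02 and 0.02 rad/s and horizontal distance between stud and mark above 0.04 m).
It fails at once if the stud or wheel is pinched or shoved harder than 30 N before the stud has gone past the pointer (contact force between the fingers and turntable above 30 N and value of joint wheel between 0 and 6.28 rad).
It fails at once if the turntable is pressed harder than 60 N (contact force between the fingers and turntable above 60 N).
It fails at once if the dish is pressed with the fingers or lifted off its seat (z of dish in the frame of turntable above 0.06 m or contact force between the fingers and dish above 3 N).
It fails at once if a bystander is moved more than 10 mm (distance of any of beaker, crucible, timer from where it was at the start of the episode above 0.01 m).
It also fails if it takes over 48 s, if anything falls off the work surface, if the arm or the gripper's body presses on something with over 40 N, if the wrist force passes 120 N, or if a joint passes its speed limit or range.

## Working session

There is one attempt and no reset: what is moved stays moved. The work goes in short steps, Python scripts to look and compute and a tool call to move; the robot and the scene stay as the last step left them, time stands still between calls to the robot, and variables do not carry over. Pictures are saved under pics/ and viewed, at most 10 in all, crops included, and the job is handed in when it is done.

Besides the shell and the picture viewer there is one more tool, called after "Request:" as name([rows], argument=value, ...), one row to a line, values as JSON. jog_arm: Moves the arm, as the interface text tells. Its arguments: {"type":"object","properties":{"delta_pos":{"type":"array"},"turn":{"type":"array"},"grip":{"type":"array"}},"required":["delta_pos","turn","grip"]}

```bash
mkdir -p pics; cat > h.py <<'E'
from rig import *
import numpy as np, cv2
def K(c):
    f=c["color"].shape[0]/2/np.tan(np.radians(c["fovy"])/2); return f
def ray(c,u,v):
    f=K(c); d=np.array([(u-c["cx"])/f,(v-c["cy"])/f]); s=d.copy()
    for _ in range(20): s=d/(1+c["k1"]*(s@s))
    M=np.array(c["camera_from_world"]); R=M[:3,:3]; o=-R.T@M[:3,3]
    return o,R.T@np.array([s[0],-s[1],-1])
def onz(c,u,v,z):
    o,d=ray(c,u,v); return o+d*(z-o[2])/d[2]
def proj(c,p):
    M=np.array(c["camera_from_world"]); q=M[:3,:3]@np.array(p)+M[:3,3]
    s=np.array([q[0],-q[1]])/-q[2]; s=s*(1+c["k1"]*(s@s)); return s*K(c)+[c["cx"],c["cy"]]
E
python3 - <<'E'
from h import *
a=capture("top"); b=capture("side")
cv2.imwrite("pics/a.png",cv2.resize(a["color"],(800,600))); cv2.imwrite("pics/b.png",cv2.resize(b["color"],(800,600)))
import pickle; pickle.dump((a,b),open("ab.pkl","wb"))
print(onz(a,256,192,0),a["k1"],read_state()["time_s"],np.array(a["camera_from_world"]).round(3))
E
```

```text
[0.54506683 0.07942745 0.        ] -0.058219799758208464 0.1 [[ 0.008 -1.     0.005  0.057]
 [ 0.993  0.008  0.117 -0.545]
 [-0.117  0.004  0.993 -1.099]
 [ 0.     0.     0.     1.   ]]
```

View pics/a.png

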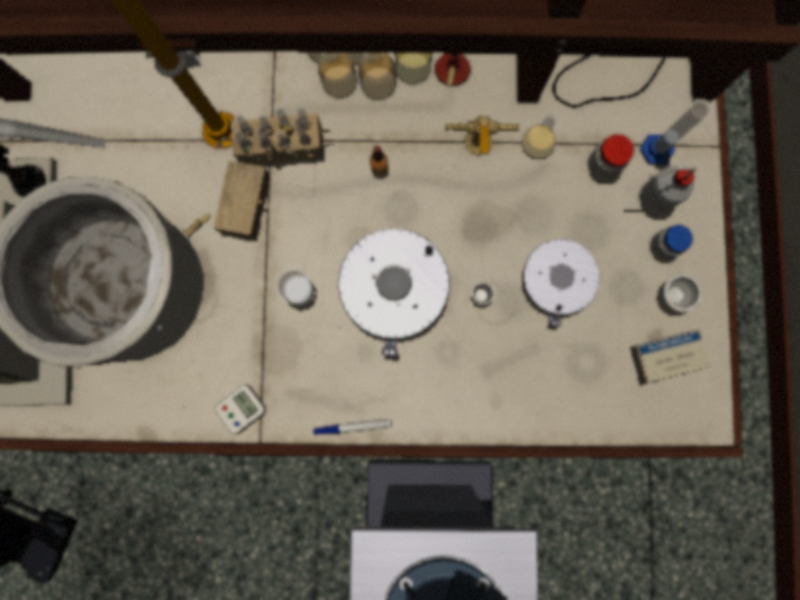

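View pics/b.png

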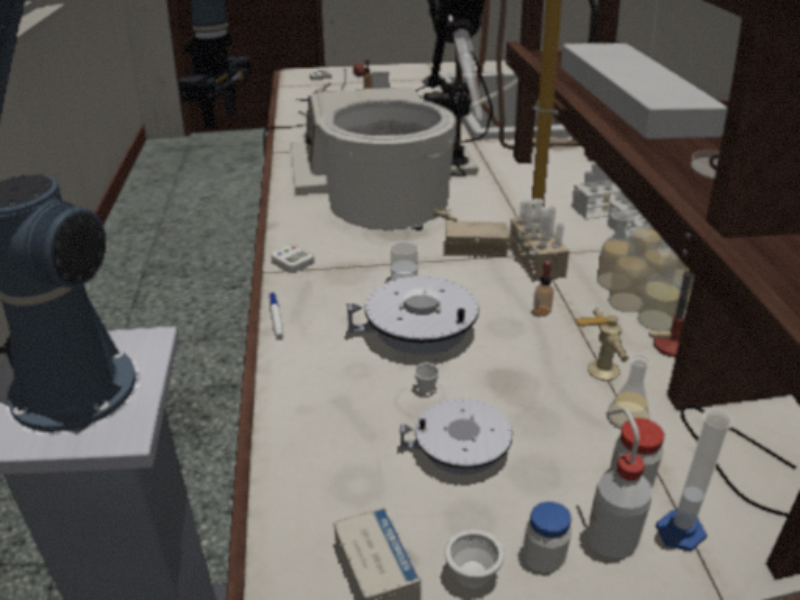

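Top view (800×600 scale): two turntables, a larger at (394,284) with its stud at (429,250) and pointer at (390,350), and a smaller at (561,277). The larger fits the description. It has the beaker at (297,290) and the crucible at (482,295) on either side. The timer is at (240,408). I'll confirm with a crop and measure.

```bash
python3 - <<'E'
from h import *
import pickle
a,b=pickle.load(open("ab.pkl","rb"))
im=a["color"]; hsv=cv2.cvtColor(im,cv2.COLOR_BGR2HSV)
# wheel: bluish bright white vs. beige bench -> low (R-B)
d=im[...,2].astype(int)-im[...,0]
m=((d<5)&(im[...,1]>110)).astype(np.uint8)
m=cv2.morphologyEx(m,cv2.MORPH_OPEN,np.ones((3,3)))
for c in cv2.findContours(m,0,2)[0]:
    if cv2.contourArea(c)<1200: continue
    h=cv2.convexHull(c)[:,0].astype(float)
    if not(200<h[:,0].mean()<400): continue
    P=np.array([onz(a,u,v,.052)[:2] for u,v in h])
    (x,y),r=cv2.minEnclosingCircle(P.astype(np.float32)); 
    A=np.c_[2*P,np.ones(len(P))]; s=np.linalg.lstsq(A,(P**2).sum(1),rcond=None)[0]
    print("wheel",s[:2],np.sqrt(s[2]+s[:2]@s[:2]),x,y,r)
    C=s[:2]
    if r>.08:
        # dark blobs near
        k=(im.max(2)<75).astype(np.uint8)
        n,l,st,ce=cv2.connectedComponentsWithStats(k)
        for i in range(1,n):
            u,v=ce[i]
            if 210<u<295 and 140<v<235: 
                p=onz(a,u,v,.07)[:2]-C; print("dark",ce[i],st[i,4],p,np.hypot(*p),np.degrees(np.arctan2(p[1],p[0])))
cv2.imwrite("pics/c.png",cv2.resize(im[130:240,170:330],(800,550),interpolation=cv2.INTER_CUBIC))
E
```

```text
wheel [0.08396851 0.00115555] 0.1560784091904567 0.10232289135456085 0.00409998232498765 0.16037575900554657
dark [288.30638481 211.55683387] 67363 [ 0.40273612 -0.00661287] 0.4027904095983226 -0.940704502155067
dark [274. 160.] 11 [0.53796113 0.03102625] 0.5388550873365233 3.3008071089948214
dark [263.02631579 214.07894737] 38 [0.39569149 0.05876434] 0.4000312508760129 8.447283009798852
dark [251.30769231 228.23076923] 13 [0.3589685  0.08866682] 0.36975692782358943 13.87459366875729
wheel [ 0.58213694 -0.19490897] 0.06340864046488942 0.5819553732872009 -0.1950935423374176 0.06444236636161804
wheel [0.5698906  0.08976008] 0.09097167161164463 0.568731427192688 0.09018364548683167 0.09270056337118149
dark [288.30638481 211.55683387] 67363 [-0.08318598 -0.0952174 ] 0.1264367789886107 -131.14184826039664
dark [274. 160.] 11 [ 0.05203903 -0.05757828] 0.07761004139670022 -47.892842253100085
dark [263.02631579 214.07894737] 38 [-0.09023061 -0.02984018] 0.09503683249359324 -161.70042236427818
dark [251.30769231 228.23076923] 13 [-1.26953602e-01  6.22943705e-05] 0.12695361765559962 179.97188575853423
```

View pics/c.png

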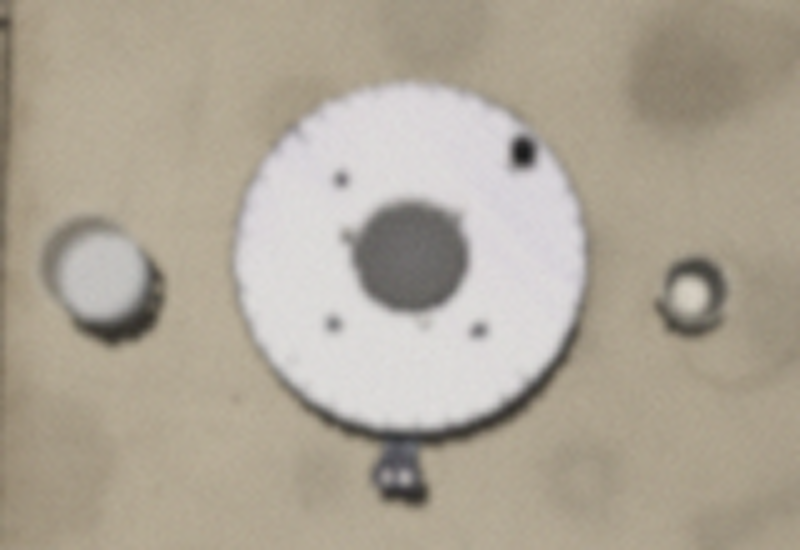

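The crop confirms the larger wheel: centre at crop (411,259), stud (523,152), pointer tip (400,440), with beaker and crucible on either side. Next: axis, pointer direction, stud angle and push geometry.

```bash
python3 - <<'E'
from h import *
import pickle
a,b=pickle.load(open("ab.pkl","rb"))
f=lambda u,v,z:onz(a,170+u/5-.4,130+v/5-.4,z)[:2]
H=[f(*p,.052) for p in [(234,258),(588,258),(411,82),(411,437)]]
# side view ellipse check and triangulated hub
H=np.array([(H[2][0]+H[3][0])/2,(H[0][1]+H[1][1])/2]); print("hub",H, "diam",f(411,82,.052)-f(411,437,.052),f(234,258,.052)-f(588,258,.052))
for n,p,z in [("stud",(523,151),.074),("tip",(401,440),.053),("back",(396,478),.055),("beaker",(100,272),.07),("cruc",(692,290),.034)]:
    q=f(*p,z); d=q-H; print(n,q.round(4),np.hypot(*d).round(4),np.degrees(np.arctan2(d[1],d[0])).round(1))
for n,p in [("hub",[*H,.052]),("stud",[*f(523,151,.074),.076])]: print(n,"side px(800)",proj(b,p)*800/512)
s=read_state(); print(s["time_s"],s["position"],np.array(s["tcp_rot"]).round(3),s["force"])
E
```

```text
hub [0.56796415 0.09023936] diam [0.19017211 0.00204685] [-0.00156737  0.18780195]
stud [0.6217 0.0318] 0.0794 -47.4
tip [0.4712 0.0944] 0.0968 177.5
back [0.4512 0.0968] 0.1169 176.8
beaker [0.5565 0.2521] 0.1622 94.0
cruc [ 0.5542 -0.0609] 0.1517 -95.2
hub side px(800) [419.07512647 304.47831922]
stud side px(800) [458.11478845 309.30183525]
0.1 [0.21852375 0.5848692  0.22167042] [[-0.937  0.35  -0.001]
 [ 0.35   0.937 -0.002]
 [ 0.    -0.002 -1.   ]] [-0.14869707 -0.80492138  0.12618388]
```

Request:
jog_arm([
  [4.0,-5.0,0],
  [8,-10.2,-0.5],
  [12,-15.4,-1],
  [16,-20.5,-2],
  [20,-25.6,-3],
  [24,-30.7,-4],
  [28,-35.8,-5],
  [32,-41,-6.5],
  [36,-46,-8],
  [40.2,-51.45,-10],
  [40.2,-51.45,-12],
  [40.2,-51.45,-12.5],
], turn=[0,0,0,0,0,0,0,0,0,0,0,0], grip=[1,1,1,1,1,1,1,1,1,1,1,1])

```text
time_s: 1.6
position: [0.6211, 0.0682, 0.0949]
tcp_rot: [[-0.935, 0.354, -0.003], [0.354, 0.935, -0.0], [0.003, -0.001, -1.0]]
force: [-0.2, -0.5, -0.7]
opening: 0.005
grasp_force: 0.0
```

Request:
jog_arm([
  [0,0,-2],
  [0,0,-3.5],
  [0,0,-3.5],
], turn=[0,0,0], grip=[1,1,1])

```text
time_s: 1.98
position: [0.6192, 0.0719, 0.0615]
tcp_rot: [[-0.937, 0.349, -0.003], [0.349, 0.937, 0.0], [0.003, -0.001, -1.0]]
force: [-0.8, 0.1, -0.1]
opening: 0.004
grasp_force: 0.0
```

```bash
python3 - <<'E'
from h import *
a=capture("wrist"); b=capture("side")
i=np.hstack([a["color"],b["color"][130:260,180:353].repeat(1,0) if 0 else cv2.resize(b["color"][110:302,200:456],(512,384))])
cv2.imwrite("pics/d.png",cv2.resize(i,(800,300))); s=read_state(); print(s["position"],s["force"])
E
```

```text
[0.6207781  0.07156509 0.0629248 ] [0.69291274 0.14250934 0.14581537]
```

View pics/d.png

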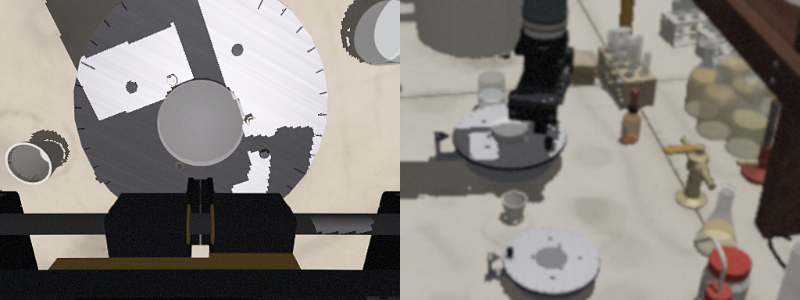

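Wrist view (left): the dish at (200,122), all clear of the pins, and the crucible on the left. Side view (right): the fingers are over the far side of the wheel and nothing is touched. Next is a short press test to calibrate height and stiffness, since the wheel is still at rest.

Request:
jog_arm([
  [0,0,-0.5],
  [0,0,-0.9],
  [0,0,-1.0],
  [0,0,-1.1],
  [0,0,-1.1],
], turn=[0,0,0,0,0], grip=[1,1,1,1,1])

```text
time_s: 2.7
position: [0.6207, 0.071, 0.0524]
tcp_rot: [[-0.937, 0.35, -0.0], [0.35, 0.937, 0.0], [0.0, 0.0, -1.0]]
force: [-2.3, 1.3, 5.3]
opening: 0.006
grasp_force: 2.6
```

```bash
python3 - <<'E'
from h import *
s=read_state(); print(s["position"],s["force"])
a=capture("wrist")
f=lambda u,v,z:onz(a,u*1.28,v*1.28,z)[:3]
print(f(200,122,.065),onz(a,256,192,.052)); 
E
```

```text
[0.62071355 0.07101004 0.05243994] [-2.27843871  1.29939684  5.27713561]
[0.56839648 0.09000357 0.065     ] [0.59001279 0.08190594 0.052     ]
```

Request:
jog_arm([
  [0,0,2.5],
  [0,0,4.6],
  [-0.5,-4.1,4.6],
  [-1.0,-8.2,4.6],
  [-1.0,-8.2,4.6],
  [-1.0,-8.2,2.5],
  [-1.0,-8.2,0.8],
  [-1.0,-8.2,0.8],
], turn=[0,0,0,0,0,0,0,0], grip=[1,1,1,1,1,1,1,1])

```text
time_s: 3.75
position: [0.6095, -0.0102, 0.0578]
tcp_rot: [[-0.937, 0.35, -0.004], [0.35, 0.937, 0.001], [0.004, -0.001, -1.0]]
force: [-0.0, -0.6, 0.6]
opening: 0.006
grasp_force: 0.0
```

```bash
python3 - <<'E'
from h import *
s=read_state(); print(s["time_s"],s["position"],s["force"])
a=capture("wrist"); b=capture("side")
i=np.hstack([a["color"],cv2.resize(b["color"][160:256,200:328],(512,384))])
cv2.imwrite("pics/e.png",cv2.resize(i,(800,300)))
E
```

```text
3.75 [ 0.60946971 -0.01016941  0.05782626] [-0.04233459 -0.63208626  0.56478379]
```

View pics/e.png

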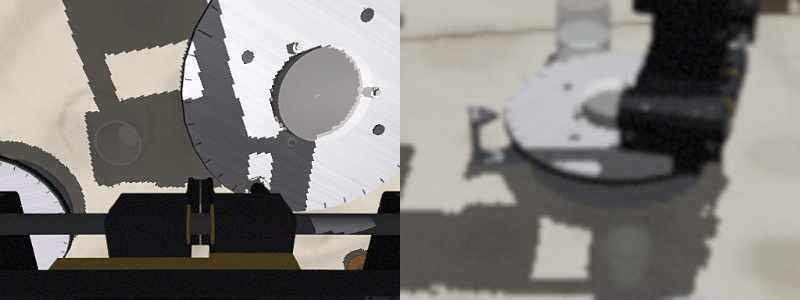

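Wrist view: the stud at (258,187), ahead of the closed fingers at (200,185). The way is clear, so flick now.

Request:
jog_arm([
  [0.28,0.75,0],
  [0.56,1.5,0],
  [0.77,2.06,0],
  [0.98,2.62,0],
  [1.26,3.37,0],
  [1.61,4.31,0],
  [2.1,5.62,0],
  [2.73,7.31,0],
  [3.47,9.28,0],
  [3.57,9.56,0],
  [3.33,8.9,0],
  [2.98,7.96,0],
], turn=[0,0,0,0,0,0,0,0,0,0,0,0], grip=[1,1,1,1,1,1,1,1,1,1,1,1])

```text
time_s: 5.35
position: [0.6402, 0.0677, 0.0595]
tcp_rot: [[-0.937, 0.35, -0.0], [0.35, 0.937, -0.0], [0.0, -0.0, -1.0]]
force: [-0.5, -0.5, 0.0]
opening: 0.002
grasp_force: 0.0
```

Request:
jog_arm([
  [-0.9,0.35,0.1],
  [-1.8,0.7,0.1],
], turn=[0,0], grip=[1,1])

```text
time_s: 5.6
position: [0.6217, 0.0751, 0.0606]
tcp_rot: [[-0.936, 0.351, -0.001], [0.351, 0.936, 0.0], [0.001, -0.0, -1.0]]
force: [0.6, -0.6, -0.3]
opening: 0.009
grasp_force: 0.0
```

```bash
cat > look.py <<'E'
from h import *
import sys,pickle
s=read_state(); print(s["time_s"],s["position"])
L=[]
for k in range(int(sys.argv[1])):
    t=read_state()["time_s"]; L.append((t,capture("side"))); 
pickle.dump(L,open(sys.argv[2],"wb"))
def stud(c):
    # candidate wheel angles: darkness of pixels along the stud axis
    g=c["color"].max(2).astype(float); out=[]
    for th in range(0,360,2):
        w=np.radians(th+177.3); x,y=.5683+.08*np.cos(w),.0901+.08*np.sin(w)
        v=[g[int(round(p[1])),int(round(p[0]))] for p in (proj(c,[x,y,z]) for z in (.056,.061,.066,.071,.075))]
        out.append(max(v))
    return np.array(out)
for t,c in L:
    o=stud(c); print(round(t,3), "dark at joint deg:", [int(2*i) for i in np.where(o<70)[0]])
E
python3 look.py 3 l1.pkl; python3 - <<'E'
import pickle,cv2,numpy as np
L=pickle.load(open("l1.pkl","rb"))
cv2.imwrite("pics/f.png",np.hstack([cv2.resize(L[i][1]["color"][160:240,215:319],(400,308)) for i in(0,2)]))
E
```

```text
5.6 [0.62166552 0.07506604 0.06064437]
5.6 dark at joint deg: [190, 192, 194, 196, 198, 200, 202, 204, 206, 208, 210, 212, 214, 216, 218, 220, 222, 224, 226, 228, 230, 232, 234, 236, 238, 240, 242, 244, 246, 248, 250, 252, 254, 256, 258, 260, 262, 272, 274, 276]
5.65 dark at joint deg: [194, 196, 198, 200, 202, 204, 206, 208, 210, 212, 214, 216, 218, 220, 222, 224, 226, 228, 230, 232, 234, 236, 238, 240, 242, 244, 246, 252, 254, 256, 258, 260, 262, 264, 278, 280]
5.7 dark at joint deg: [194, 196, 198, 200, 202, 204, 206, 208, 210, 212, 214, 216, 218, 220, 222, 224, 226, 228, 230, 232, 234, 236, 238, 240, 242, 244, 246, 248, 252, 254, 256, 258, 260, 262, 286, 288]
```

View pics/f.png

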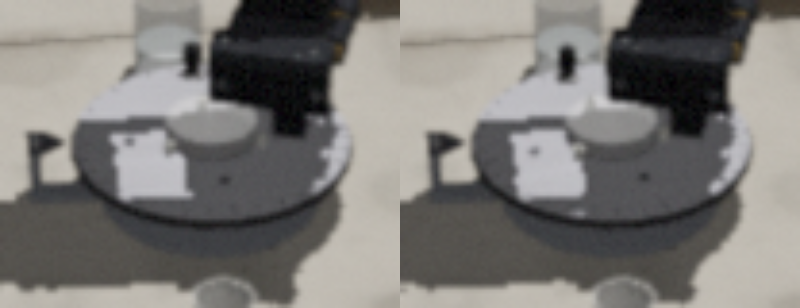

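Side views (pair): the stud runs free at (190,58), then (567,62), at joint 274° rising to 287° (about 2.3 rad/s). The fingers hover inside the stud circle. I'll lower the hover a little and time the spin.

Request:
jog_arm([
  [0,0,-0.1],
  [0,0,-0.2],
  [0,0,-0.25],
  [0,0,-0.25],
], turn=[0,0,0,0], grip=[1,1,1,1])

```text
time_s: 6.25
position: [0.6227, 0.0755, 0.0579]
tcp_rot: [[-0.937, 0.35, -0.0], [0.35, 0.937, -0.0], [0.0, -0.0, -1.0]]
force: [-0.1, -0.2, -0.1]
opening: 0.004
grasp_force: 0.0
```

```bash
python3 look.py 3 l2.pkl|cut -c1-150
```

```text
6.25 [0.62267691 0.07550503 0.05791739]
6.25 dark at joint deg: [0, 186, 188, 190, 192, 194, 196, 198, 200, 202, 204, 206, 208, 210, 212, 214, 216, 218, 220, 222, 224, 226, 228, 230, 232, 23
6.3 dark at joint deg: [4, 6, 8, 186, 188, 190, 192, 194, 196, 198, 200, 202, 204, 206, 208, 210, 212, 214, 216, 218, 220, 222, 224, 226, 228, 230, 23
6.35 dark at joint deg: [8, 10, 12, 14, 186, 188, 190, 192, 194, 196, 198, 200, 202, 204, 206, 208, 210, 212, 214, 216, 218, 220, 222, 224, 226, 228,
```

Request:
jog_arm([
  [0,0,0],
  [0,0,0],
  [0,0,0],
  [0,0,0],
], turn=[0,0,0,0], grip=[1,1,1,1])

```text
time_s: 6.9
position: [0.6226, 0.0755, 0.058]
tcp_rot: [[-0.937, 0.35, -0.0], [0.35, 0.937, -0.0], [0.0, -0.0, -1.0]]
force: [0.1, 0.7, 0.5]
opening: 0.003
grasp_force: 0.0
```

```bash
python3 look.py 2 l3.pkl|cut -c1-150
```

```text
6.9 [0.62262518 0.07550378 0.05804019]
6.9 dark at joint deg: [74, 76, 78, 80, 190, 192, 194, 196, 198, 200, 202, 204, 206, 208, 210, 212, 214, 216, 218, 220, 222, 224, 226, 228, 230, 232, 
6.95 dark at joint deg: [78, 80, 82, 84, 86, 190, 192, 194, 196, 198, 200, 202, 204, 206, 208, 210, 212, 214, 216, 218, 220, 222, 224, 226, 228, 230,
```

Request:
jog_arm([
  [0,0,0],
  [0,0,0],
  [0,0,0],
  [0,0,0],
  [0,0,0],
  [0,0,0],
  [0,0,0],
  [0,0,0],
  [0,0,0],
  [0,0,0],
  [0,0,0],
  [0,0,0],
], turn=[0,0,0,0,0,0,0,0,0,0,0,0], grip=[1,1,1,1,1,1,1,1,1,1,1,1])

```text
time_s: 8.5
position: [0.6226, 0.0755, 0.058]
tcp_rot: [[-0.937, 0.35, -0.0], [0.35, 0.937, -0.0], [0.0, -0.0, -1.0]]
force: [-0.6, 0.5, 1.2]
opening: 0.006
grasp_force: 0.0
```

Request:
jog_arm([
  [0,0,0],
  [0,0,0],
  [0,0,0],
], turn=[0,0,0], grip=[1,1,1])

```text
time_s: 8.88
position: [0.6227, 0.0755, 0.0581]
tcp_rot: [[-0.937, 0.35, 0.0], [0.35, 0.937, -0.0], [-0.0, 0.0, -1.0]]
force: [0.3, 0.3, 0.1]
opening: 0.004
grasp_force: 0.0
```

```bash
python3 look.py 3 l4.pkl|sed 's/\[190.*, 25/.. 25/'
```

```text
8.875 [0.62268318 0.07549008 0.05806195]
8.875 dark at joint deg: .. 258, 260, 272, 274]
8.925 dark at joint deg: .. 258, 260, 276, 278]
8.975 dark at joint deg: .. 258, 260, 280, 282, 284]
```

Request:
jog_arm([
  [0,0,0],
  [0,0,0],
  [0,0,-0.1],
  [0,0,-0.2],
], turn=[0,0,0,0], grip=[1,1,1,1])

```text
time_s: 9.52
position: [0.6226, 0.0755, 0.056]
tcp_rot: [[-0.937, 0.35, -0.0], [0.35, 0.937, -0.0], [0.0, -0.0, -1.0]]
force: [0.9, -0.2, -1.3]
opening: 0.007
grasp_force: 0.0
```

```bash
python3 look.py 2 l5.pkl|sed 's/1[89][0-9].*, 25/.. 25/'
```

```text
9.525 [0.62263775 0.07550691 0.05598289]
9.525 dark at joint deg: [.. 258, 260, 328, 330]
9.575 dark at joint deg: [.. 258, 260, 332, 334]
```

Request:
jog_arm([
  [0,0,0],
  [0,0,-0.27],
  [0,0,-0.62],
  [0,0,-0.62],
  [0,0,-0.62],
], turn=[0,0,0,0,0], grip=[1,1,1,1,1])

```text
time_s: 10.25
position: [0.623, 0.0757, 0.0523]
tcp_rot: [[-0.937, 0.35, 0.001], [0.35, 0.937, -0.0], [-0.001, 0.0, -1.0]]
force: [-3.5, 0.5, 13.9]
opening: 0.004
grasp_force: 7.1
```

```bash
python3 look.py 2 l6.pkl|sed 's/1[89][0-9].*, 25/.. 25/'; python3 - <<'E'
from h import *
import pickle
s=read_state(); print(s["force"])
L=pickle.load(open("l6.pkl","rb")); c=L[1][1]
a=capture("top"); 
cv2.imwrite("pics/g.png",np.hstack([cv2.resize(c["color"][160:240,215:319],(400,308)),cv2.resize(a["color"][130:240,180:323],(400,308))]))
E
```

```text
10.25 [0.62295114 0.07569464 0.05234497]
10.25 dark at joint deg: [0, 2, 4, .. 258, 260]
10.3 dark at joint deg: [0, 2, 4, .. 258, 260]
[-2.76865974  0.64346698 14.28155811]
```

View pics/g.png

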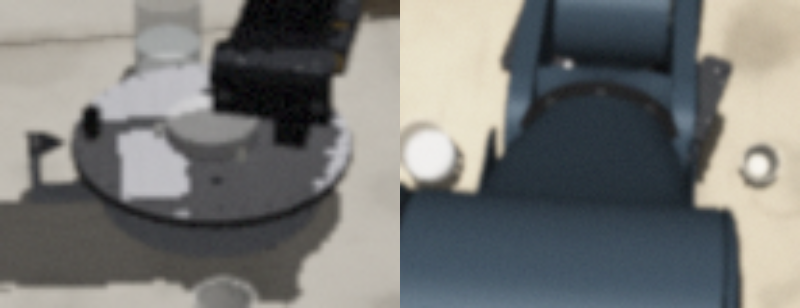

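Side view (left): the stud has stopped at (92,122), next to the pointer tip at (62,143), with the fingertip pressing at 14 N. In the top view (right) the arm hides the wheel. One finer angle check, using the side view.

```bash
python3 - <<'E'
from h import *
import pickle
from scipy.optimize import least_squares
L=pickle.load(open("l6.pkl","rb")); c=L[1][1]; a0,b0=pickle.load(open("ab.pkl","rb"))
g=c["color"].max(2); m=(g<70).astype(np.uint8)
n,l,st,ce=cv2.connectedComponentsWithStats(m)
for i in range(1,n):
    u,v=ce[i]
    if 220<u<250 and 180<v<200:
        p=[proj(c,[.5683+.08*np.cos(w),.0901+.08*np.sin(w),.064]) for w in np.radians(177.3+np.arange(-20,21))]
        e=np.linalg.norm(np.array(p)-ce[i],axis=1); k=e.argmin(); print("stud",ce[i],st[i],"angle",k-20,"err px",e[k])
# pointer tip & wheel in the side view at the start
for nm,cc in(("start",b0),("now",c)):
    q=np.array([215+62/400*104,160+143/308*80])-.4; P=onz(cc,*q,.053)[:2]; d=P-[.5683,.0901]; print(nm,P,np.hypot(*d),np.degrees(np.arctan2(d[1],d[0])))
# pedestal: pointer from top view, dark pixel centroid
im=a0["color"]; k=(im.astype(int).max(2)<115)
ys,xs=np.nonzero(k[219:230,243:256]); print(onz(a0,xs.mean()+243,ys.mean()+219,.05))
print(read_state()["force"])
E
```

```text
stud [238.34146341 192.29268293] [236 188   6   9  41] angle 0 err px 1.1338510329245357
stud [225.21428571 197.25      ] [223 195   7   7  28] angle 6 err px 12.683020968179209
start [0.47123888 0.09258262] 0.09709286595904024 178.53481543101387
now [0.47123888 0.09258262] 0.09709286595904024 178.53481543101387
[0.45406964 0.09429954 0.05      ]
[-3.19812651  0.91804354 14.64655768]
```

```bash
python3 -c "
from rig import *
print(hand_in())"
```

```text
the job is handed in; nothing more can be done
None
```

I flicked the wheel by its stud and it ran about 1½ turns untouched. I then braked it with the fingertip so the stud stopped about 2° or less from the pointer (7° allowed); a fingertip still holds it there at about 14 N, and the job is handed in (no verdict came back).

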